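# Clamp a lidded tub in the bench screw press

## Robot

A 6-joint arm with a two-finger parallel gripper is mounted at the origin on the work surface. World frame = base frame: x ahead of the robot, y to its left, z up, the work surface at z = 0. Lengths are in mm, angles in rad, forces in N, time in s.
With the tool pointing down it reaches from about 300 to 875 mm from the base axis. Payload 4.2 kg.
Tool frame: the origin (TCP) lies midway between the tips of the shut fingers; the grasp point (between the pads) lies 19 mm behind it; z points along the fingers, y is the line along which they close (so a half turn about z gives the same grasp; the last joint's range is limited). The gripper opens to 85 mm and grips with 20 to 120 N. Pads are 22 mm wide; open, the fingers measure 114 mm over their backs; the gripper's body (76 mm by 85 mm) begins 54 mm behind the grasp point. The pads swing forward as they close: fully open they stand 13 mm farther back than shut.
Start: joints at [-1.246, 0.32, 1.565, -0, 1.257, -0.02], TCP at [194.358, -541.171, 231.338] pointing down, gripper open.
Joint ranges: [-3.11, 3.11], [-0.84, 2.01], [0.21, 2.61], [-1.34, 4.49], [0.05, 2.63], [-2.56, 2.56]. Speed limits (rad/s): [2.57, 2.57, 3.14, 3.14, 3.14, 3.14].

## Interface

Orientations are given as a 3x3 rotation matrix whose columns are the frame's x, y, z axes.
In Python, from plant import * gives the robot as it stands.
- The arm moves only by the tool carry_out, never from a script. Its argument "steps" is a list of rows, each a list of 7 numbers: the turn, a rotation vector about the tool's x, y, z in rad, then the shift along the tool's x, y, z in cm, then the opening in per cent of the stroke, from 0 (shut) to 100 (fully open). A call has 1 to 8 rows; each row is the pose to reach, as a shift and turn from the pose commanded when the call began, along the tool's axes at that moment; what a row does not reach only later rows make up. A row lasts 1/10 s, in which the tool goes at most 50 mm and 8.59 degrees, less where a joint would pass 70% of its speed; a pose out of reach is approached as far as the arm can. A call with a gripper value outside its range is refused whole. The fingers move at their own pace and stop on an object; "squeeze" is the grip in N (left out, the last holds). Time passes only in rows, so rows that repeat a pose let the fingers close. It gives the time, the measured TCP pose, the force, the opening and the grip force at its end, in the units of the state.
- read_state(): the state, without advancing time (a new reading comes with each control period).
- capture(name): name is "scene" or "top" or "wrist"; returns the picture (400x640x3 uint8, red, green, blue); there is no depth.
- camera_params(name): a dict with "mtx" (3x3 intrinsics, pixels), "pose" (4x4, takes a point from camera to world coordinates). Camera axes: x right, y up, looking along -z (the intrinsics and any distortion apply to the point x, -y, -z); pixel columns grow to the right and rows downward; lengths in mm; the calibration is good to about 2 mm. The wrist camera is an equidistant fisheye: a pixel r from the principal point sees the ray r / f radians off the axis. A picture is of the moment at which its call begins: read the wrist's pose just before it. camera_params takes no time and is no camera call; for the wrist camera it gives the pose at the moment of the call.
- sign_off(): hands the job in; it is judged then, once.
The state is a dict: "clock": time; "joints": joint angles; "joint_vel": joint speeds; "joint_efforts": joint torques, N m; "tool_pos": TCP position; "orientation": TCP orientation; "wrist_force": force on the tool from outside, world axes, zero at the start; "wrist_torque": the same for the moment, N m; "finger_gap": finger opening in mm; "finger_force": force on a finger pad.
Only numpy, scipy, OpenCV 4.12 (cv2) and the standard library are available. Lean on these libraries where they do the work, as an engineer would, in place of code of your own. Each camera call takes 0.05 s, during which the arm holds its last target. There are 200 camera calls.

## Task

The lid of the brown tub in the bench screw press has just been fitted and has to stay clamped. Wind the crank clockwise until the sprung plate just meets the lid, then give it half a turn more (do not overtighten), and let go of the handle so the press stays clamped on the upright tub. Do not shift the tub or disturb the spare tub, the carton, the flask and the tape roll on the bench.

Things in the scene. Friction and masses are not known exactly. Their poses are not given: they have to be found in the camera images.
- press: Grey bench screw press, fixed. Origin: underside centre of its 250 (x) x 270 (y) x 25 mm base, on the upright screw axis; x points away from the robot at yaw 0 (yaw within 0.3 rad). Two 28 mm columns at y = -105 and +105 mm carry a crossbeam 56 mm (x) x 260 mm (y), z = 195 to 220 mm, brass nut to 226 mm. The crank turns above the crossbeam; the robot's side is open.
- lamp_bar (a point): Centre of an aluminium lamp bar over the back of the press: 36 mm (x) x 300 mm (y) x 28 mm, 105 mm behind the screw axis (press +x), 423 mm up, on 14 mm posts 122 mm either side. On the far half of the crank's circle it blocks a gripper that points straight down; a tool leaning back towards the robot by about 28 to 45 degrees passes in front of it.
- crank (a joint): Crank angle in rad, 0 to 11, growing clockwise seen from above, which lowers screw, plate and crank together by 24 mm per turn. At 0 the arm (screw axis to handle) points along the press's +x with the screw at its top; at q it points at -q from the press's x axis. Needs 0.25 to 0.35 N m; stays where it is left.
- crank_grip (a point): Middle of the crank's upright black handle: a sleeve of 22 mm diameter, 60 mm long, 65 mm from the screw axis, spinning freely on its pin, so it can stay gripped as it goes round. It is 315 mm above the bench at crank 0 and sinks 24 mm per turn. The crank arm's top lies 33 mm, the hub's top (on the screw axis) 21 mm below this point. z axis up.
- plate_face (a point): Centre of the underside of the round aluminium pressing plate (92 mm diameter, 12 mm thick) that hangs on a spring under the screw, on the screw axis. 148 mm above the bench at crank 0, lower by 24 mm per turn until it meets the lid, where it stops while the screw goes on.
- plate (a joint): How far the plate's spring is squeezed, in m (0 to 0.020): 0 while the plate hangs free; from the moment it meets the lid it grows by 24 mm per turn of the crank (so 12 mm for half a turn). The spring pushes about 3 N at 0 and 1.5 N more for each mm.
- tub: Brown plastic tub with a lid of the same brown, paper label round it, standing loose on the plywood board under the plate: 130 mm diameter over the lid, 95 mm high, about 0.8 kg. Origin: centre of its underside; z axis up.
- tub_top (a point): Centre of the lid's flat top, 95 mm above the tub's underside. Its height differs from time to time because the board under the tub does.
- spare_tub: A second tub just like it, standing on the bench beside the press: 130 mm diameter, 95 mm high; origin at the centre of its underside.
- carton: Closed cardboard carton on the bench, 150 x 200 x 110 mm; origin at the centre of its underside.
- flask: Dull green drinking flask with a broad screw cap standing on the bench, 72 mm diameter, 190 mm high; origin at the centre of its underside.
- tape: Roll of parcel tape lying flat on the bench, 110 mm diameter, 48 mm high; origin at the centre of its underside.
Not all that is in view belongs to the job. Leave any blue or green look-alike of the tub alone.

How it is judged:
By the outcome, as a careful person would: the job done as asked, in the order asked, and still so for the second after the job is handed in, with the robot touching nothing.
It also fails if it takes over 51 s, if anything falls off the work surface, if the arm or the gripper's body presses on something with over 40 N, if the wrist force passes 120 N, or if a joint passes its speed limit or range.

## Working session

There is one attempt and no reset: what is moved stays moved. The work goes in short steps, Python scripts to look and compute and a tool call to move; the robot and the scene stay as the last step left them, time stands still between calls to the robot, and variables do not carry over. Pictures are saved under pics/ and viewed, at most 10 in all, crops included, and the job is handed in when it is done.

Besides the shell and the picture viewer there is one more tool, called after "Request:" by a JSON object that holds its "method" and its "body". carry_out: Moves the arm, as the interface text tells. Its arguments: {"type":"object","properties":{"steps":{"type":"array"},"squeeze":{"type":"number"}},"required":["steps"]}

```bash
ls; mkdir -p pics; python3 - <<'E'
from plant import *
import cv2, numpy as np
np.set_printoptions(precision=4,suppress=True)
for n in ("scene","top"):
    p=camera_params(n); print(n,p["mtx"],p["pose"],[k for k in p])
    im=capture(n); cv2.imwrite(f"pics/{n}0.png",im[:,:,::-1])
s=read_state(); print(s)
E
```

```text
pics
scene [[439.9542   0.     315.667 ]
 [  0.     439.9542 193.9305]
 [  0.       0.       1.    ]] [[   0.8627    0.4152   -0.2888  105.8612]
 [  -0.5058    0.7117   -0.4876 -759.8258]
 [   0.0031    0.5666    0.824  1535.8367]
 [   0.        0.        0.        1.    ]] ['mtx', 'pose']
top [[371.0939   0.     327.1769]
 [  0.     371.0939 203.9294]
 [  0.       0.       1.    ]] [[   0.0107    0.9909   -0.1342  377.6715]
 [  -0.9999    0.0121    0.0093   21.6857]
 [   0.0109    0.134     0.9909 1642.9497]
 [   0.        0.        0.        1.    ]] ['mtx', 'pose']
{'clock': 0.1, 'joints': array([-1.246 ,  0.3202,  1.5655, -0.    ,  1.2574, -0.02  ]), 'joint_vel': array([-0.0013, -0.0007, -0.0038, -0.0006, -0.0012,  0.0022]), 'joint_efforts': array([ -0.0009, -41.6413, -23.4705,  -0.0001,   0.0049,  -0.    ]), 'tool_pos': array([ 194.2178, -540.7655,  230.5713]), 'orientation': array([[ 0.9411,  0.338 , -0.0005],
       [ 0.338 , -0.9411,  0.0015],
       [ 0.    , -0.0016, -1.    ]]), 'wrist_force': array([-0.731 ,  0.2546,  0.56  ]), 'wrist_torque': array([0.0183, 0.0051, 0.0348]), 'finger_force': 0.0, 'finger_gap': 85.43684552214886}
```

View pics/scene0.png

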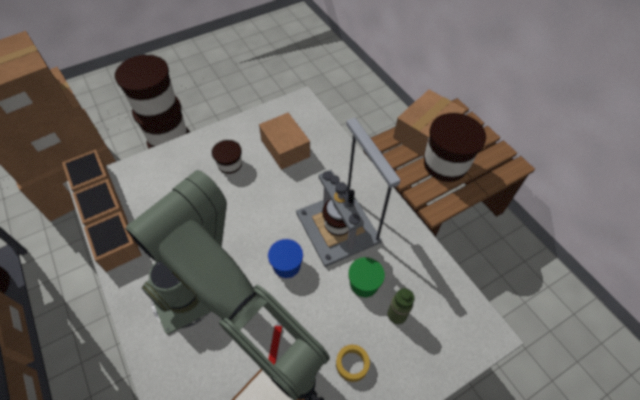

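View pics/top0.png

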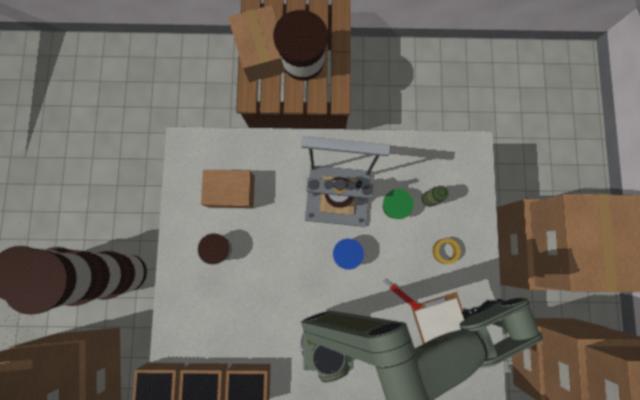

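The scene picture shows the press at about (340,215) with the brown tub in it. The brown look-alikes are the spare tub (228,155), the tub on the pallet (455,145) and the drums (145,85). There is also a blue tub (286,258) and a green one (366,275). In the top view the press is at (340,190), with the spare at (213,248). I'll choose the tub under the plate and check it in a close crop.

```bash
python3 - <<'E'
import cv2, numpy as np
a=cv2.imread("pics/top0.png")[128:238,290:400]; b=cv2.imread("pics/scene0.png")[170:270,290:390]
a=cv2.resize(a,(400,400),interpolation=cv2.INTER_CUBIC); b=cv2.resize(b,(400,400),interpolation=cv2.INTER_CUBIC)
cv2.imwrite("pics/crop.png",np.clip(np.hstack([a,b])*1.3,0,255).astype(np.uint8))
E
```

```text
(no output)
```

View pics/crop.png

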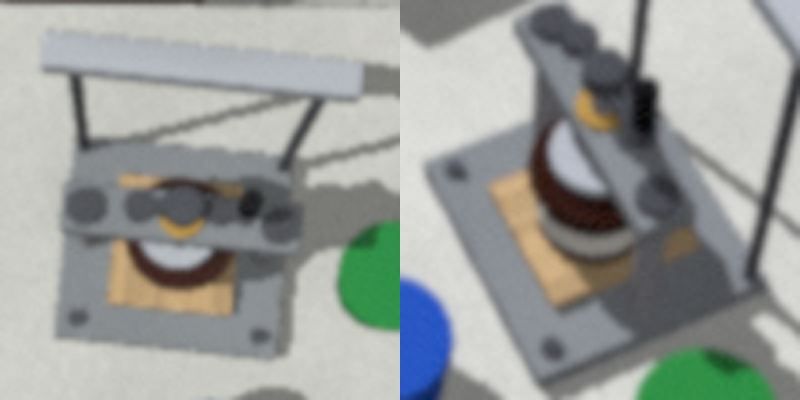

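The crop shows that the brown-lidded tub with a paper label sits on plywood under the aluminium plate, so the choice is right. In the top view the hub is at about (341,184) and the black handle at about (359,184), so the crank arm points towards world -y.

```bash
cat > h.py <<'E'
import numpy as np, cv2
from plant import *
from scipy.optimize import least_squares
np.set_printoptions(precision=4,suppress=True)
def proj(n,P,prm=None):
    p=prm or camera_params(n); T=np.linalg.inv(p["pose"]); c=T[:3,:3]@np.asarray(P,float)+T[:3,3]
    v=np.array([c[0],-c[1],-c[2]]); K=p["mtx"]
    if n=="wrist":
        r=np.hypot(v[0],v[1]); th=np.arctan2(r,v[2]); v=np.array([v[0]/r*np.tan(0)+v[0]/r*th,v[1]/r*th,1])
        return (K@v)[:2]
    return (K@(v/v[2]))[:2]
def ray(n,u,v,prm=None):
    p=prm or camera_params(n); K=p["mtx"]; d=np.linalg.solve(K,[u,v,1.])
    if n=="wrist":
        r=np.hypot(d[0],d[1]); d=np.array([d[0]/r*np.sin(r),d[1]/r*np.sin(r),np.cos(r)])
    R=p["pose"][:3,:3]; d=R@np.array([d[0],-d[1],-d[2]]); return p["pose"][:3,3],d/np.linalg.norm(d)
def onz(n,u,v,z,prm=None):
    o,d=ray(n,u,v,prm); return o+d*(z-o[2])/d[2]
def two(r1,r2):
    A=[];b=[]
    for o,d in (r1,r2):
        M=np.eye(3)-np.outer(d,d);A.append(M);b.append(M@o)
    return np.linalg.lstsq(np.vstack(A),np.hstack(b),rcond=None)[0]
E
python3 - <<'E'
from h import *
t=lambda x,y:(290+x/3.636,128+y/3.636); s=lambda x,y:(290+(x-400)/4,170+y/4)
print("handle",two(ray("top",*t(250,203)),ray("scene",*s(645,108))))
print("hub",two(ray("top",*t(185,203)),ray("scene",*s(605,65))))
obs=[("top",t(56,337),(-125,135,25)),("top",t(276,355),(-125,-135,25)),
("top",t(44,32),(123,150,437)),("top",t(362,62),(123,-150,437)),("top",t(360,98),(87,-150,437)),("top",t(42,68),(87,150,437)),
("scene",s(428,165),(-125+250,135,25)),("scene",s(545,382),(-125,135-270*0,25))]
obs[6]=("scene",s(428,165),(-125,135,25)); obs[7]=("scene",s(545,382),(-125,-135,25))
P={n:camera_params(n) for n in("top","scene")}
def f(a):
    c,si=np.cos(a[2]),np.sin(a[2]); r=[]
    for n,px,q in obs: r+=list(proj(n,[a[0]+c*q[0]-si*q[1],a[1]+si*q[0]+c*q[1],q[2]],P[n])-px)
    return r
r=least_squares(f,[800,0,0]);print(r.x,np.round(r.fun,1))
a=r.x
for q in (1.2,1.57,1.9,7.5,7.85):
    z=315-24*q/2/np.pi; w=a[2]-q; h=[a[0]+65*np.cos(w),a[1]+65*np.sin(w),z]
    print(q,np.round(h,1),[np.round(proj(n,h),1) for n in P])
print("obs",t(250,203),s(645,108))
E
```

```text
handle [ 633.3641 -105.3789  309.2634]
hub [635.6665 -40.7172 291.7942]
[635.7172 -41.6161  -0.0773] [-0.4  0.   0.6  0.6 -0.4 -0.7  1.1 -1.1  0.9 -0.6 -0.9 -0.3 -1.6 -0.1
 -1.   0.5]
1.2 [ 654.5 -103.8  310.4] [array([358.3, 178.2]), array([356.4, 193.8])]
1.57 [ 630.7 -106.4  309. ] [array([359. , 184.7]), array([350.9, 197.6])]
1.9 [ 610.  -101.3  307.7] [array([357.6, 190.3]), array([344.9, 199.3])]
7.5 [ 653.5 -104.1  286.4] [array([357.8, 179.8]), array([355.6, 198. ])]
7.85 [ 631.  -106.4  285. ] [array([358.4, 185.8]), array([350.5, 201.5])]
obs (358.75687568756877, 183.83058305830582) (351.25, 197.0)
```

```bash
cat >> h.py <<'E'
from scipy.spatial.transform import Rotation as Ro
def Rt(psi,tilt):
    z=np.array([np.sin(tilt)*np.cos(psi),np.sin(tilt)*np.sin(psi),-np.cos(tilt)]); y=np.array([np.sin(psi),-np.cos(psi),0]); return np.column_stack([np.cross(y,z),y,z])
def goal(tcp,R,ref=None):
    s=read_state(); R0=s["orientation"]; p0=s["tool_pos"]
    if ref: p0,R0=ref
    print("rot",Ro.from_matrix(R0.T@R).as_rotvec(),"shift cm",R0.T@(np.asarray(tcp)-p0)/10)
E
python3 - <<'E'
from h import *
s=read_state();p=camera_params("wrist");print(p["mtx"]);R=s["orientation"]
print("cam in tool",R.T@(p["pose"][:3,3]-s["tool_pos"]),R.T@p["pose"][:3,:3])
print("blue",onz("top",349,252,95),"spare",onz("top",213,247,95),"green",onz("top",398,204,95))
goal([400,-75,300],Rt(-.07,np.radians(35)));goal([400,-75,260],Rt(-.07,np.radians(60)))
E
```

```text
[[309.7069   0.     324.214 ]
 [  0.     309.7069 202.3826]
 [  0.       0.       1.    ]]
cam in tool [  65.6497   -0.833  -142.4219] [[ 0.0009  0.9648  0.2631]
 [ 1.     -0.0007 -0.0008]
 [-0.0005  0.2632 -0.9648]]
blue [387.5439 -85.366   95.    ] spare [401.9594 476.8343  95.    ] green [ 590.5841 -291.6208   95.    ]
rot [-0.1282  0.6023  0.4013] shift cm [ 35.1098 -36.8911  -6.8841]
rot [-0.2185  1.0319  0.3752] shift cm [ 35.1097 -36.8849  -2.8841]
```

```bash
python3 - <<'E'
from h import *
goal([430,-75,260],Rt(-.07,np.radians(63)))
E
```

```text
rot [-0.2293  1.0834  0.3711] shift cm [ 37.9331 -35.8709  -2.8857]
```

Request:
{"method": "carry_out", "body": {"steps": [[-0.03, 0.13, 0.04, 4.5, -4.3, -1.5, 100], [-0.06, 0.26, 0.09, 9, -8.6, -3, 100], [-0.09, 0.39, 0.13, 13.5, -12.9, -4, 100], [-0.11, 0.52, 0.18, 18, -17, -4, 100], [-0.14, 0.65, 0.22, 22, -21, -4, 100], [-0.17, 0.78, 0.27, 26, -25, -4, 100], [-0.19, 0.9, 0.31, 30, -29, -3.5, 100], [-0.22, 1.02, 0.35, 34, -33, -3, 100]]}}

```text
clock: 0.9
tool_pos: [366.3, -192.8, 266.6]
orientation: [[0.525, -0.041, 0.85], [-0.004, -0.999, -0.046], [0.851, 0.02, -0.524]]
wrist_force: [2.2, 0.0, 1.0]
finger_gap: 85.9
finger_force: 0.0
```

```bash
python3 - <<'E'
from h import *
s=read_state();print(s["joints"],s["tool_pos"],s["orientation"],s["wrist_force"])
goal([430,-75,250],Rt(-.07,np.radians(66)))
E
```

```text
[-1.1353 -0.167   2.4459  1.389   0.8699 -0.5244] [ 366.2681 -192.8155  266.6127] [[ 0.5248 -0.041   0.8503]
 [-0.0041 -0.9989 -0.0457]
 [ 0.8512  0.0205 -0.5244]] [2.1861 0.0216 1.0354]
rot [-0.0161  0.1329  0.0317] shift cm [  1.8823 -12.0645   5.7522]
```

```bash
python3 - <<'E'
from h import *
goal([480,-70,215],Rt(-.07,np.radians(66)))
E
```

```text
rot [-0.0161  0.1329  0.0317] shift cm [  1.5248 -12.8406  11.816 ]
```

Request:
{"method": "carry_out", "body": {"steps": [[0, 0.03, 0, 0.4, -2, 2.5, 100], [0, 0.05, 0.01, 0.6, -4, 4.5, 100], [-0.01, 0.07, 0.02, 0.8, -6, 6.5, 100], [-0.01, 0.09, 0.03, 1, -8, 8.5, 100], [-0.02, 0.11, 0.03, 1.2, -10, 10, 100], [-0.02, 0.13, 0.03, 1.5, -12, 11, 100], [-0.02, 0.13, 0.03, 1.5, -12.8, 11.8, 100], [-0.02, 0.13, 0.03, 1.5, -12.8, 11.8, 100]]}}

```text
clock: 1.7
tool_pos: [482.4, -70.1, 215.9]
orientation: [[0.417, -0.064, 0.907], [-0.024, -0.998, -0.059], [0.909, 0.003, -0.417]]
wrist_force: [0.2, -0.4, 0.2]
finger_gap: 85.4
finger_force: 0.0
```

```bash
python3 - <<'E'
from h import *
s=read_state();print(s["joints"],s["tool_pos"],s["orientation"],s["wrist_force"])
p=camera_params("wrist");np.savez("w1.npz",**p);im=capture("wrist");cv2.imwrite("pics/w1.png",im[:,:,::-1])
print(p["pose"])
E
```

```text
[-0.3158  0.0542  2.6131  2.7786  0.6868 -1.3952] [482.4083 -70.1481 215.9437] [[ 0.4166 -0.0639  0.9068]
 [-0.0235 -0.998  -0.0595]
 [ 0.9088  0.0034 -0.4172]] [ 0.1919 -0.3965  0.1545]
[[ -0.063    0.6404  -0.7654 379.7165]
 [ -0.998   -0.0374   0.0509 -62.7406]
 [  0.004    0.7671   0.6415 335.6951]
 [  0.       0.       0.       1.    ]]
```

View pics/w1.png

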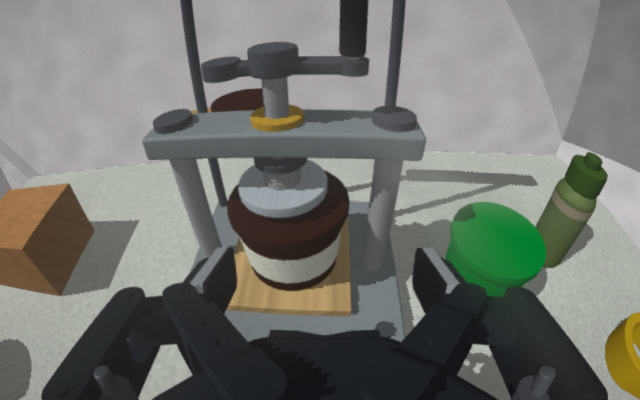

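The wrist view shows the hub at (273,55), the handle at (353,25), the plate at about (284,188), and the lid under it from u=228 to 349, v≈205. There is a clear gap between plate and lid.

```bash
python3 - <<'E'
import cv2
a=cv2.imread("pics/w1.png")[145:255,215:365]
cv2.imwrite("pics/w1c.png",cv2.convertScaleAbs(cv2.resize(a,(750,550),interpolation=cv2.INTER_CUBIC),alpha=1.5))
g=cv2.imread("pics/w1.png").astype(int)
for u in(270,284,300):print(u,[tuple(g[v,u]) [1] for v in range(160,255)])
E
```

```text
270 [np.int64(52), np.int64(53), np.int64(52), np.int64(52), np.int64(53), np.int64(53), np.int64(67), np.int64(71), np.int64(66), np.int64(66), np.int64(65), np.int64(65), np.int64(65), np.int64(70), np.int64(80), np.int64(85), np.int64(85), np.int64(84), np.int64(84), np.int64(86), np.int64(89), np.int64(90), np.int64(91), np.int64(94), np.int64(110), np.int64(126), np.int64(126), np.int64(126), np.int64(146), np.int64(159), np.int64(165), np.int64(164), np.int64(163), np.int64(163), np.int64(163), np.int64(163), np.int64(163), np.int64(163), np.int64(161), np.int64(162), np.int64(163), np.int64(161), np.int64(162), np.int64(161), np.int64(162), np.int64(161), np.int64(163), np.int64(163), np.int64(159), np.int64(141), np.int64(133), np.int64(129), np.int64(125), np.int64(122), np.int64(122), np.int64(121), np.int64(101), np.int64(71), np.int64(38), np.int64(33), np.int64(34), np.int64(37), np.int64(38), np.int64(38), np.int64(38), np.int64(38), np.int64(39), np.int64(38), np.int64(40), np.int64(39), np.int64(37), np.int64(37), np.int64(38), np.int64(37), np.int64(39), np.int64(37)
[... 2285 characters left out ...]
p.int64(135), np.int64(111), np.int64(99), np.int64(98), np.int64(98), np.int64(97), np.int64(98), np.int64(97), np.int64(92), np.int64(66), np.int64(44), np.int64(31), np.int64(31), np.int64(32), np.int64(30), np.int64(32), np.int64(32), np.int64(33), np.int64(36), np.int64(37), np.int64(36), np.int64(35), np.int64(36), np.int64(36), np.int64(35), np.int64(37), np.int64(36), np.int64(35), np.int64(35), np.int64(35), np.int64(36), np.int64(35), np.int64(35), np.int64(35), np.int64(34), np.int64(35), np.int64(32), np.int64(31), np.int64(31), np.int64(30), np.int64(32), np.int64(31), np.int64(31), np.int64(30), np.int64(29), np.int64(29), np.int64(32), np.int64(28), np.int64(31), np.int64(31)]
```

View pics/w1c.png

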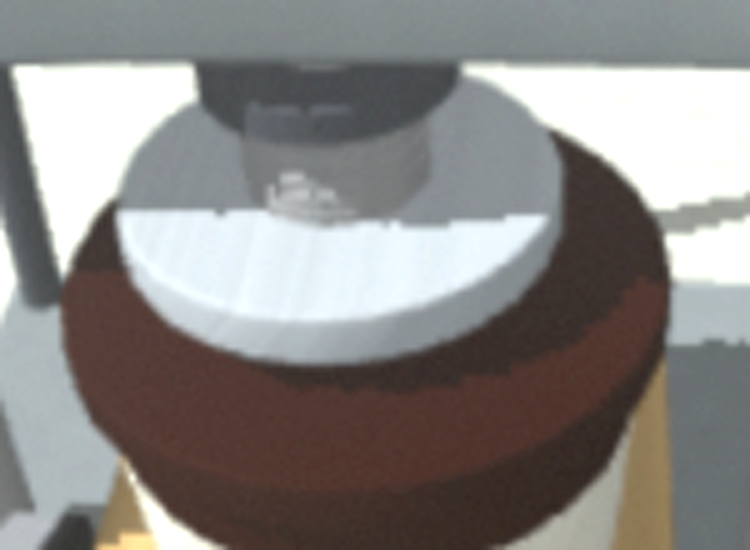

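The close crop shows the plate's edges (front bottom at about (277,217)) and the lid's top rim: left (227,206), right (349,202), front (286,243). I'll fit circles of known radius to these.

```bash
cat >> h.py <<'E'
def circ(pts,r,prm,z0,zfix=None):
    R=[ray("wrist",u,v,prm) for u,v in pts]
    def f(a):
        z=zfix if zfix is not None else a[2]
        return [np.hypot(*((o+d*(z-o[2])/d[2])[:2]-a[:2]))-r for o,d in R]
    s=least_squares(f,[636,-41,z0][:2 if zfix is not None else 3],loss="soft_l1"); return s.x,np.round(s.fun,1)
E
python3 - <<'E'
from h import *
p=dict(np.load("w1.npz")); c=lambda L:[(215+x/5,145+y/5) for x,y in L]
lid=c([(62,305),(75,265),(110,210),(555,130),(610,165),(650,215),(668,280),(75,355),(125,443),(200,475),(355,490),(500,470),(600,420)])
print("lid",circ(lid,65,p,130)); print(circ(lid[:7],65,p,130))
pt=c([(118,195),(145,137),(200,97),(180,283),(240,313),(310,320),(430,302),(545,225),(562,180),(540,125),(500,92)])
print("platetop",circ(pt,46,p,154))
pb=c([(310,364),(200,335),(250,354),(380,358),(450,332),(530,270)])
print("platebot",circ(pb,46,p,142),circ(pb,46,p,142,142.2))
print("hub top-> axis", onz("wrist",273,46,288,p), onz("wrist",353,25,309,p), [proj("wrist",[633,-106,z],p) for z in(279,309,339)])
E
```

```text
lid (array([634.4121, -41.3979, 128.903 ]), array([ 0.4, -0.4, -0.4,  1.3,  0.3, -0.9, -1.2, -1. ,  2. ,  0.5, -1.7,
        0.1,  0.9]))
(array([638.5762, -40.9312, 127.0977]), array([ 1. , -0.2, -0.8,  0.6,  0.1, -0.5, -0.1]))
platetop (array([641.0345, -36.6781, 149.2577]), array([ 0.2,  0.5, -0. , -1.5,  0.2, -0.1,  0.1,  0.3,  0.5, -0.3, -0.6]))
platebot (array([659.2845, -34.2718, 121.9389]), array([ 0.5, -0.1, -0.1,  0.3, -0.8,  0.2])) (array([637.7342, -35.6348]), array([ 0.9, -1.2, -0.3,  1. , -0.2, -0.8]))
hub top-> axis [632.8035 -38.0282 288.    ] [596.0502 -95.9054 309.    ] [array([357.2764,  54.9621]), array([358.7497,  19.7535]), array([360.0068, -16.3158])]
```

```bash
python3 - <<'E'
from h import *
goal([470,-60,330],Rt(.4,np.radians(50)))
E
```

```text
rot [ 0.3963 -0.2628 -0.2465] shift cm [ 9.7929 -0.9939 -5.8942]
```

Request:
{"method": "carry_out", "body": {"steps": [[0.05, -0.02, -0.03, 1.2, -0.1, -1.5, 60], [0.1, -0.04, -0.06, 2.4, -0.2, -3, 60], [0.16, -0.06, -0.1, 3.6, -0.4, -4, 60], [0.22, -0.1, -0.14, 5, -0.5, -5, 60], [0.28, -0.15, -0.18, 6.5, -0.7, -5.9, 60], [0.34, -0.2, -0.21, 8, -0.8, -5.9, 60], [0.4, -0.26, -0.25, 9.8, -1, -5.9, 60], [0.4, -0.26, -0.25, 9.8, -1, -5.9, 60]]}}

```text
clock: 2.55
tool_pos: [468.3, -62.7, 331.1]
orientation: [[0.586, 0.383, 0.714], [0.248, -0.924, 0.293], [0.772, 0.006, -0.636]]
wrist_force: [1.1, 1.8, -0.2]
finger_gap: 51.3
finger_force: 0.0
```

```bash
python3 - <<'E'
from h import *
s=read_state();print(s["joints"],s["tool_pos"],s["orientation"],s["finger_gap"])
goal([520,-90,385],Rt(.3,np.radians(35)));goal([560,-95,385],Rt(-.07,np.radians(35)))
E
```

```text
[-0.6143 -0.1424  2.1321  1.0063  0.8792 -0.0092] [468.2673 -62.7444 331.0692] [[ 0.5857  0.3832  0.7142]
 [ 0.2476 -0.9236  0.2925]
 [ 0.7718  0.0055 -0.6359]] 51.25979291541831
rot [-0.0595 -0.2708  0.0725] shift cm [ 6.5172  4.5299 -0.5318]
rot [-0.3115 -0.2672  0.3449] shift cm [8.7361 6.5247 2.1787]
```

Request:
{"method": "carry_out", "body": {"steps": [[-0.04, -0.08, 0.04, 2, 1.5, 0, 60], [-0.06, -0.16, 0.08, 4, 3, 0, 60], [-0.1, -0.24, 0.13, 6, 4.5, 0.2, 60], [-0.16, -0.27, 0.2, 7.5, 5.5, 1, 60], [-0.23, -0.27, 0.27, 8.7, 6.5, 2, 60], [-0.31, -0.27, 0.34, 8.7, 6.5, 2.2, 60], [-0.31, -0.27, 0.34, 8.7, 6.5, 2.2, 60], [-0.31, -0.27, 0.34, 8.7, 6.5, 2.2, 60]]}}

```text
clock: 3.35
tool_pos: [560.7, -93.3, 384.2]
orientation: [[0.817, -0.062, 0.574], [-0.051, -0.998, -0.036], [0.575, 0.0, -0.818]]
wrist_force: [0.0, -0.2, 0.5]
finger_gap: 51.2
finger_force: 0.0
```

```bash
python3 - <<'E'
from h import *
s=read_state();print(s["joints"],s["tool_pos"],s["orientation"],s["finger_gap"])
p=camera_params("wrist");np.savez("w2.npz",**p);im=capture("wrist");cv2.imwrite("pics/w2.png",im[:,:,::-1])
h=[633,-103,314];print([proj("wrist",[h[0],h[1],z],p) for z in(279,309,339)])
goal(np.array(h)+19*Rt(-.07,np.radians(35))[:,2],Rt(-.07,np.radians(35)))
E
```

```text
[-0.2432 -0.0371  1.7575  0.142   0.8214  1.3248] [560.6901 -93.2608 384.1743] [[ 0.8166 -0.0618  0.5738]
 [-0.0505 -0.9981 -0.0356]
 [ 0.5749  0.0001 -0.8182]] 51.2492139443939
[array([330.4431, 194.4326]), array([331.1585, 180.9873]), array([332.0386, 164.2524])]
rot [-0.0047 -0.0017  0.0061] shift cm [ 1.9212  0.5166 11.8229]
```

View pics/w2.png

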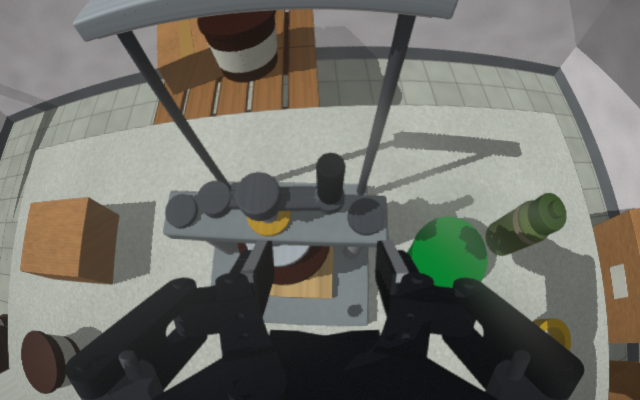

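The handle is at (330,157–205), which matches the prediction (331,181). So the handle is at (633,-103), and I'll approach and close.

Request:
{"method": "carry_out", "body": {"steps": [[0, 0, 0, 1.9, 0.5, 2.5, 60], [0, 0, 0, 1.9, 0.5, 5.5, 60], [0, 0, 0, 1.9, 0.5, 8.5, 60], [0, 0, 0, 1.9, 0.5, 11, 60], [0, 0, 0, 1.9, 0.5, 11.8, 60], [0, 0, 0, 1.9, 0.5, 11.8, 45], [0, 0, 0, 1.9, 0.5, 11.8, 10], [0, 0, 0, 1.9, 0.5, 11.8, 10]], "squeeze": 45}}

```text
clock: 4.2
tool_pos: [644.5, -102.9, 300.5]
orientation: [[0.815, -0.062, 0.576], [-0.051, -0.998, -0.036], [0.577, -0.0, -0.816]]
wrist_force: [-0.3, -1.1, -0.0]
finger_gap: 20.9
finger_force: 44.0
```

Request:
{"method": "carry_out", "body": {"steps": [[0, 0, 0, 0, 0, 0, 5], [0, 0, 0, 0, 0, 0, 5], [0, 0, 0, 0, 0, 0, 5]]}}

```text
clock: 4.5
tool_pos: [644.6, -102.9, 300.4]
orientation: [[0.815, -0.062, 0.576], [-0.051, -0.998, -0.036], [0.577, 0.0, -0.816]]
wrist_force: [-4.9, -3.9, 4.9]
finger_gap: 20.8
finger_force: 44.3
```

```bash
python3 - <<'E'
from h import *
s=read_state();print(s["joints"],s["tool_pos"],s["orientation"],s["finger_gap"],s["wrist_force"],s["finger_force"])
p=camera_params("wrist");im=capture("wrist");cv2.imwrite("pics/w3.png",im[100:300,200:460,::-1])
E
```

```text
[-0.2202  0.1465  1.7712  0.1568  0.62    1.3134] [ 644.6203 -102.9012  300.4322] [[ 0.8148 -0.0622  0.5764]
 [-0.0506 -0.9981 -0.036 ]
 [ 0.5775  0.0002 -0.8164]] 20.840927018512705 [-4.8811 -3.9242  4.8827] 44.34544086456299
```

View pics/w3.png

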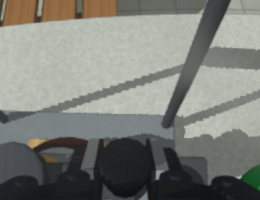

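The fingers hold the handle (gap 20.8 mm, 44 N). Next I'll work out the helix.

```bash
cat >> h.py <<'E'
AX=np.array([635.5,-37.5]); YAW=-0.077
def helix(q0,dq,n,ax=None,corr=0):
    R=read_state()["orientation"]; f=lambda q:np.array([65*np.cos(YAW-q),65*np.sin(YAW-q),-24*q/2/np.pi])
    for i in range(1,n+1): print(np.round(R.T@(f(q0+dq*i)-f(q0))/10,2).tolist(),end=",")
    print()
def qnow(ax=AX):
    s=read_state(); g=s["tool_pos"]-19*s["orientation"][:,2]; d=g[:2]-ax
    print("grasp",g,"rad",np.hypot(*d),"q mod",(YAW-np.arctan2(d[1],d[0]))%(2*np.pi),"F",s["wrist_force"],"M",s["wrist_torque"],"clk",s["clock"],"j",s["joints"])
E
python3 - <<'E'
from h import *
qnow();helix(1.53,.12,8)
E
```

```text
grasp [ 633.6893 -102.2101  315.9301] rad 64.7354682570245 q mod 1.5217711874954254 F [-5.6152 -3.9411  4.5673] M [-0.4624  0.5565 -0.3087] clk 4.55 j [-0.2202  0.1466  1.7711  0.1568  0.62    1.3134]
[-0.66, -0.03, -0.41],[-1.32, -0.15, -0.82],[-1.96, -0.36, -1.22],[-2.57, -0.66, -1.59],[-3.15, -1.04, -1.95],[-3.69, -1.5, -2.27],[-4.18, -2.04, -2.56],[-4.62, -2.63, -2.82],
```

Request:
{"method": "carry_out", "body": {"steps": [[0, 0, 0, -0.66, -0.03, -0.41, 5], [0, 0, 0, -1.32, -0.15, -0.82, 5], [0, 0, 0, -1.96, -0.36, -1.22, 5], [0, 0, 0, -2.57, -0.66, -1.59, 5], [0, 0, 0, -3.15, -1.04, -1.95, 5], [0, 0, 0, -3.69, -1.5, -2.27, 5], [0, 0, 0, -4.18, -2.04, -2.56, 5], [0, 0, 0, -4.62, -2.63, -2.82, 5]]}}

```text
clock: 5.35
tool_pos: [592.5, -72.8, 296.7]
orientation: [[0.814, -0.062, 0.577], [-0.051, -0.998, -0.036], [0.578, -0.0, -0.816]]
wrist_force: [0.6, -3.6, 4.9]
finger_gap: 20.6
finger_force: 44.5
```

```bash
python3 - <<'E'
from h import *
qnow();helix(2.49,.14,8)
E
```

```text
grasp [581.5603 -72.1217 312.2425] rad 64.09491077240637 q mod 2.493961648784767 F [ 0.5913 -3.6017  4.8725] M [-0.4373 -0.2245 -0.3298] clk 5.35 j [-0.177   0.0571  1.8848  0.1198  0.5896  1.3778]
[-0.43, -0.77, -0.24],[-0.77, -1.59, -0.41],[-1.01, -2.47, -0.52],[-1.15, -3.37, -0.55],[-1.19, -4.28, -0.51],[-1.12, -5.18, -0.4],[-0.95, -6.05, -0.21],[-0.68, -6.88, 0.04],
```

```bash
python3 - <<'E'
from h import *
helix(3.61,.14,8);helix(4.73,.14,8)
E
```

```text
[0.36, -0.77, 0.32],[0.8, -1.47, 0.7],[1.32, -2.08, 1.13],[1.9, -2.6, 1.61],[2.54, -3.0, 2.13],[3.21, -3.28, 2.67],[3.91, -3.44, 3.23],[4.62, -3.48, 3.8],
[0.71, 0.09, 0.57],[1.4, 0.31, 1.12],[2.05, 0.65, 1.65],[2.67, 1.1, 2.15],[3.22, 1.66, 2.61],[3.71, 2.32, 3.02],[4.11, 3.05, 3.37],[4.43, 3.85, 3.66],
```

Request:
{"method": "carry_out", "body": {"steps": [[0, 0, 0, -0.43, -0.77, -0.24, 5], [0, 0, 0, -0.77, -1.59, -0.41, 5], [0, 0, 0, -1.01, -2.47, -0.52, 5], [0, 0, 0, -1.15, -3.37, -0.55, 5], [0, 0, 0, -1.19, -4.28, -0.51, 5], [0, 0, 0, -1.12, -5.18, -0.4, 5], [0, 0, 0, -0.95, -6.05, -0.21, 5], [0, 0, 0, -0.68, -6.88, 0.04, 5]]}}

```text
clock: 6.15
tool_pos: [592.2, -3.4, 292.5]
orientation: [[0.814, -0.061, 0.577], [-0.05, -0.998, -0.035], [0.578, -0.0, -0.816]]
wrist_force: [4.0, -6.8, 3.1]
finger_gap: 20.8
finger_force: 44.4
```

Request:
{"method": "carry_out", "body": {"steps": [[0, 0, 0, 0.36, -0.77, 0.32, 5], [0, 0, 0, 0.8, -1.47, 0.7, 5], [0, 0, 0, 1.32, -2.08, 1.13, 5], [0, 0, 0, 1.9, -2.6, 1.61, 5], [0, 0, 0, 2.54, -3.0, 2.13, 5], [0, 0, 0, 3.21, -3.28, 2.67, 5], [0, 0, 0, 3.91, -3.44, 3.23, 5], [0, 0, 0, 4.62, -3.48, 3.8, 5]]}}

```text
clock: 6.95
tool_pos: [653.0, 27.0, 288.2]
orientation: [[0.815, -0.062, 0.576], [-0.05, -0.998, -0.036], [0.577, 0.0, -0.817]]
wrist_force: [-4.5, -8.4, 9.8]
finger_gap: 21.0
finger_force: 45.1
```

```bash
python3 - <<'E'
from h import *
qnow();helix(5.83,.12,6)
E
```

```text
grasp [642.0612  27.6461 303.6886] rad 65.475656908848 q mod 4.735765215761647 F [-4.4742 -8.3841  9.8219] M [-1.1478  0.0611 -0.7259] clk 6.95 j [ 0.0571  0.1571  1.7899 -0.1244  0.5867  1.7716]
[0.21, 0.72, 0.2],[0.34, 1.48, 0.36],[0.41, 2.25, 0.46],[0.39, 3.03, 0.5],[0.3, 3.81, 0.49],[0.13, 4.57, 0.43],
```

Request:
{"method": "carry_out", "body": {"steps": [[0, 0, 0, 0.71, 0.09, 0.57, 5], [0, 0, 0, 1.4, 0.31, 1.12, 5], [0, 0, 0, 2.05, 0.65, 1.65, 5], [0, 0, 0, 2.67, 1.1, 2.15, 5], [0, 0, 0, 3.22, 1.66, 2.61, 5], [0, 0, 0, 3.71, 2.32, 3.02, 5], [0, 0, 0, 4.11, 3.05, 3.37, 5], [0, 0, 0, 4.43, 3.85, 3.66, 5]]}}

```text
clock: 7.75
tool_pos: [707.7, -13.3, 284.0]
orientation: [[0.815, -0.061, 0.576], [-0.052, -0.998, -0.033], [0.577, -0.003, -0.817]]
wrist_force: [-4.9, 1.9, 8.8]
finger_gap: 20.9
finger_force: 45.5
```

```bash
python3 - <<'E'
from h import *
qnow()
E
```

```text
grasp [696.711  -12.6928 299.5271] rad 66.04687107858153 q mod 5.8211408078223 F [-4.9462  1.9372  8.8394] M [0.089  0.2273 0.1625] clk 7.75 j [-0.0275  0.2438  1.6875 -0.03    0.5957  1.625 ]
```

Request:
{"method": "carry_out", "body": {"steps": [[0, 0, 0, 0, 0, 0, 60], [0, 0, 0, 0, 0, 0, 60], [0, 0, 0, 0, 0, 0, 60], [0, 0, 0, 0, 0, -2.5, 60], [0, 0, 0, 0, 0, -6, 60], [0, 0, 0, 0, 0, -10, 60], [0, 0, 0, 0, 0, -13.5, 60], [0, 0, 0, -2, 1, -16, 60]]}}

```text
clock: 8.55
tool_pos: [599.7, -17.0, 405.2]
orientation: [[0.813, -0.06, 0.579], [-0.05, -0.998, -0.033], [0.58, -0.002, -0.814]]
wrist_force: [0.0, -1.0, 0.3]
finger_gap: 50.7
finger_force: 0.0
```

```bash
python3 - <<'E'
from h import *
s=read_state();print(s["tool_pos"],s["wrist_force"],s["joints"],s["finger_gap"])
goal([468,-63,340],Rt(.4,np.radians(50)))
E
```

```text
[599.6502 -16.9697 405.1508] [ 0.0234 -0.9579  0.3271] [-0.0429  0.005   1.6682 -0.0113  0.8495  1.5936] 50.70179906645668
rot [ 0.3118  0.2488 -0.3403] shift cm [-14.2509   5.4013  -2.1652]
```

Request:
{"method": "carry_out", "body": {"steps": [[0.05, 0, -0.08, -3, 1, 0, 60], [0.1, 0.02, -0.15, -6, 2.5, -0.5, 60], [0.17, 0.07, -0.22, -9, 4, -1, 60], [0.25, 0.15, -0.3, -12, 5, -2, 60], [0.31, 0.25, -0.34, -14.2, 5.4, -2.2, 60], [0.31, 0.25, -0.34, -14.2, 5.4, -2.2, 60], [0.31, 0.25, -0.34, -14.2, 5.4, -2.2, 60]]}}

```text
clock: 9.25
tool_pos: [466.6, -62.8, 336.9]
orientation: [[0.603, 0.384, 0.699], [0.248, -0.923, 0.294], [0.758, -0.004, -0.652]]
wrist_force: [0.6, -0.1, -0.8]
finger_gap: 51.1
finger_force: 0.0
```

```bash
python3 - <<'E'
from h import *
s=read_state();print(s["tool_pos"],s["wrist_force"],s["joints"],s["finger_gap"])
goal([483,-70,218],Rt(-.07,np.radians(65)))
E
```

```text
[466.6084 -62.7542 336.8529] [ 0.5874 -0.0577 -0.7755] [-0.6089 -0.1472  2.1066  0.9586  0.8991  0.0505] 51.11242495790409
rot [-0.3932  0.2699  0.2493] shift cm [-8.202   1.3448  8.6828]
```

Request:
{"method": "carry_out", "body": {"steps": [[-0.06, 0.06, 0.03, -2, 0.1, 1.2, 60], [-0.12, 0.12, 0.06, -4, 0.3, 2.8, 60], [-0.18, 0.17, 0.1, -6, 0.6, 4.5, 60], [-0.25, 0.22, 0.15, -7.5, 0.9, 6.5, 60], [-0.32, 0.26, 0.2, -8.2, 1.2, 8, 60], [-0.39, 0.27, 0.25, -8.2, 1.3, 8.7, 60], [-0.39, 0.27, 0.25, -8.2, 1.3, 8.7, 60], [-0.39, 0.27, 0.25, -8.2, 1.3, 8.7, 60]]}}

```text
clock: 10.05
tool_pos: [486.7, -66.7, 225.3]
orientation: [[0.418, -0.033, 0.908], [-0.022, -0.999, -0.026], [0.908, -0.009, -0.418]]
wrist_force: [0.5, -0.2, 0.5]
finger_gap: 51.3
finger_force: 0.0
```

```bash
python3 - <<'E'
from h import *
s=read_state();print(s["joints"],s["tool_pos"],s["wrist_force"])
p=camera_params("wrist");np.savez("w4.npz",**p);im=capture("wrist");cv2.imwrite("pics/w4.png",im[:,:,::-1])
a=cv2.imread("pics/w4.png"); b=cv2.imread("pics/w1.png")
cv2.imwrite("pics/w4c.png",cv2.convertScaleAbs(cv2.resize(a[145:255,215:365],(750,550),interpolation=cv2.INTER_CUBIC),alpha=1.5))
E
```

```text
[-0.3431  0.0312  2.5851  2.6606  0.6519 -1.3031] [486.6712 -66.7429 225.3404] [ 0.5148 -0.2066  0.4509]
```

View pics/w4c.png

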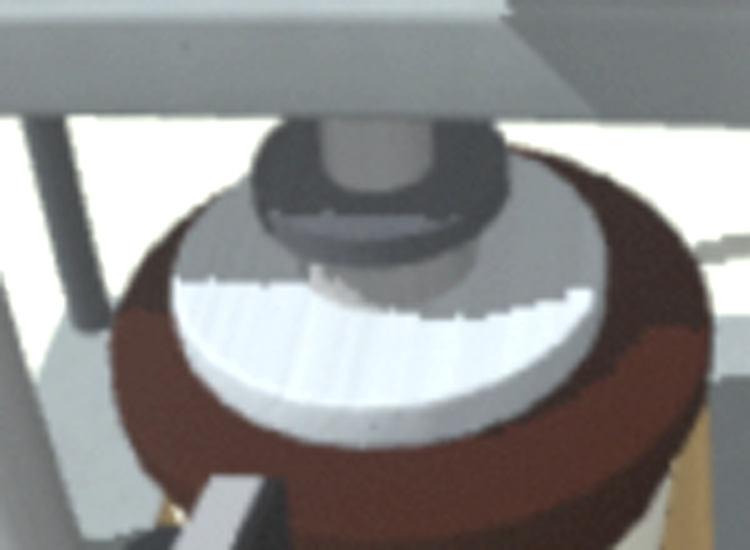

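The plate now seems to rest on the lid: the front shadow gap is gone. Its front bottom edge is at about (289,234). I'll measure its height relative to the first view.

```bash
python3 - <<'E'
from h import *
p1=dict(np.load("w1.npz"));p4=dict(np.load("w4.npz")); c=lambda L:[(215+x/5,145+y/5) for x,y in L]
pt1=c([(118,195),(145,137),(200,97),(180,283),(240,313),(310,320),(430,302),(545,225),(562,180),(540,125),(500,92)])
pt4=c([(172,275),(195,225),(240,180),(215,370),(280,400),(370,410),(480,390),(560,340),(605,260),(585,205),(545,168)])
pb1=c([(310,364),(200,335),(250,354),(380,358),(450,332),(530,270)])
pb4=c([(360,446),(270,428),(300,437),(420,442),(480,430),(540,400)])
print(circ(pt1,46,p1,150),circ(pt4,46,p4,140))
def zfit(pts,p,ax):
    R=[ray("wrist",u,v,p) for u,v in pts]
    s=least_squares(lambda a:[np.hypot(*((o+d*(a[0]-o[2])/d[2])[:2]-ax))-46 for o,d in R],[140.],loss="soft_l1");return s.x[0]
for ax in((637.7,-35.6),(637,-37),(635.5,-37.5)):print(ax,[zfit(a,b,np.array(ax)) for a,b in((pt1,p1),(pt4,p4),(pb1,p1),(pb4,p4))])
# beam lower front edge height at x~608 in both views
for p,v in((p1,158),(p4,145+118/5)):
    o,d=ray("wrist",283,v,p); t=(608-o[0])/d[0]; print("beam low edge z",(o+d*t)[2])
lid4=c([(112,340),(130,280),(160,235),(580,160),(640,200),(690,255),(712,320),(125,400),(165,490)])
print("lid4",circ(lid4,65,p4,130))
E
```

```text
(array([641.0345, -36.6781, 149.2577]), array([ 0.2,  0.5, -0. , -1.5,  0.2, -0.1,  0.1,  0.3,  0.5, -0.3, -0.6])) (array([638.8287, -36.6192, 140.8316]), array([-0.1, -0.8,  0. ,  0.8,  0.5, -0.1, -0.3, -0.9,  0.2,  0. ,  0.4]))
(637.7, -35.6) [np.float64(151.55623668084868), np.float64(141.7426127529893), np.float64(142.19440740406884), np.float64(132.13056378362054)]
(637, -37) [np.float64(152.1819203932548), np.float64(142.28949845331587), np.float64(142.8688951585265), np.float64(132.8842445090533)]
(635.5, -37.5) [np.float64(153.41062085186093), np.float64(143.47819722476314), np.float64(144.2332064546259), np.float64(134.46750588776075)]
beam low edge z 195.93674739956901
beam low edge z 196.9169971679417
lid4 (array([636.2774, -40.5524, 128.7974]), array([-0.5, -0.3,  0.6,  1.4, -0.7, -0.6,  0.2, -1.3,  4.2]))
```

```bash
python3 - <<'E'
from h import *
p1=dict(np.load("w1.npz"));p4=dict(np.load("w4.npz"))
for p,(x,y) in((p1,(325,146)),(p4,(375,267)),(p1,(310,364)),(p4,(360,446)),(p1,(310,322)),(p4,(360,409)),(p1,(340,63)),(p4,(375,120))):
    o,d=ray("wrist",215+x/5,145+y/5,p)
    print([round((o+d*(X-o[0])/d[0])[2],1) for X in(591,611,609)])
s=read_state();goal([470,-60,335],Rt(.4,np.radians(50)))
E
```

```text
[np.float64(190.8), np.float64(177.0), np.float64(178.4)]
[np.float64(177.1), np.float64(160.9), np.float64(162.5)]
[np.float64(142.1), np.float64(123.8), np.float64(125.6)]
[np.float64(133.1), np.float64(112.6), np.float64(114.7)]
[np.float64(152.4), np.float64(135.1), np.float64(136.8)]
[np.float64(143.0), np.float64(123.5), np.float64(125.5)]
[np.float64(206.7), np.float64(194.5), np.float64(195.7)]
[np.float64(207.6), np.float64(194.3), np.float64(195.6)]
rot [ 0.3628 -0.26   -0.2431] shift cm [ 9.489  -0.6865 -6.1275]
```

Request:
{"method": "carry_out", "body": {"steps": [[0.05, -0.02, -0.03, 1.2, -0.1, -1.5, 60], [0.1, -0.04, -0.06, 2.4, -0.2, -3, 60], [0.16, -0.06, -0.1, 3.6, -0.4, -4, 60], [0.22, -0.1, -0.14, 5, -0.5, -5, 60], [0.28, -0.15, -0.18, 6.5, -0.6, -6, 60], [0.34, -0.2, -0.21, 8, -0.7, -6.1, 60], [0.36, -0.26, -0.24, 9.5, -0.7, -6.1, 60], [0.36, -0.26, -0.24, 9.5, -0.7, -6.1, 60]]}}

```text
clock: 10.9
tool_pos: [471.3, -62.1, 340.2]
orientation: [[0.589, 0.39, 0.708], [0.255, -0.921, 0.294], [0.767, 0.008, -0.642]]
wrist_force: [0.9, 0.7, 0.8]
finger_gap: 50.9
finger_force: 0.0
```

```bash
python3 - <<'E'
from h import *
s=read_state();print(s["joints"],s["tool_pos"])
R=Rt(-.062,np.radians(35.2))
goal(np.array([707.7,-13.3,284.])-140*R[:,2],R)
E
```

```text
[-0.6042 -0.1448  2.1045  0.9758  0.8921  0.0299] [471.3242 -62.0803 340.2085]
rot [-0.3086 -0.2567  0.3462] shift cm [15.0112  1.1651  8.8838]
```

Request:
{"method": "carry_out", "body": {"steps": [[-0.04, -0.08, 0.04, 3, 0.2, 0, 60], [-0.06, -0.16, 0.08, 6, 0.4, 0, 60], [-0.1, -0.22, 0.13, 9.5, 0.6, 0.5, 60], [-0.16, -0.26, 0.2, 13, 0.8, 2, 60], [-0.23, -0.26, 0.27, 15, 1.2, 5, 60], [-0.31, -0.26, 0.35, 15, 1.2, 8, 60], [-0.31, -0.26, 0.35, 15, 1.2, 8.9, 60], [-0.31, -0.26, 0.35, 15, 1.2, 8.9, 60]]}}

```text
clock: 11.7
tool_pos: [628.9, -5.9, 395.8]
orientation: [[0.817, -0.067, 0.573], [-0.057, -0.998, -0.035], [0.574, -0.004, -0.819]]
wrist_force: [-0.8, 0.3, -0.7]
finger_gap: 51.7
finger_force: 0.0
```

```bash
python3 - <<'E'
from h import *
s=read_state();print(s["joints"],s["tool_pos"],s["orientation"])
R=Rt(-.062,np.radians(35.2))
goal(np.array([707.7,-13.3,284.]),R)
p=camera_params("wrist");im=capture("wrist");cv2.imwrite("pics/w5.png",im[:,:,::-1])
print([proj("wrist",[696.7,-12.7,z],p) for z in(263,293,323)])
E
```

```text
[-0.0139  0.0597  1.6303 -0.0366  0.8408  1.6404] [628.9028  -5.9158 395.8094] [[ 0.8168 -0.0665  0.5731]
 [-0.0566 -0.9978 -0.0352]
 [ 0.5742 -0.0037 -0.8187]]
rot [-0.0004  0.0027 -0.0059] shift cm [ 0.0579  0.2535 13.696 ]
[array([327.3872, 208.9914]), array([327.6081, 198.2302]), array([327.8755, 185.0247])]
```

View pics/w5.png

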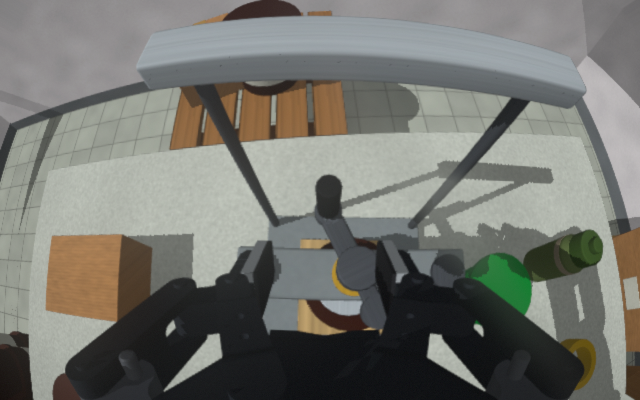

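The handle is at (328,178–215), as predicted, with the crank arm running to the hub at (357,268). I'll approach and grip again.

Request:
{"method": "carry_out", "body": {"steps": [[0, 0, 0, 0.1, 0.25, 3, 60], [0, 0, 0, 0.1, 0.25, 7, 60], [0, 0, 0, 0.1, 0.25, 10.5, 60], [0, 0, 0, 0.1, 0.25, 13, 60], [0, 0, 0, 0.1, 0.25, 13.7, 60], [0, 0, 0, 0.1, 0.25, 13.7, 30], [0, 0, 0, 0.1, 0.25, 13.7, 5], [0, 0, 0, 0.1, 0.25, 13.7, 5]], "squeeze": 45}}

```text
clock: 12.55
tool_pos: [706.4, -14.2, 287.5]
orientation: [[0.815, -0.065, 0.576], [-0.056, -0.998, -0.033], [0.577, -0.005, -0.817]]
wrist_force: [0.8, -0.8, -1.0]
finger_gap: 20.6
finger_force: 44.0
```

Request:
{"method": "carry_out", "body": {"steps": [[0, 0, 0, 0, 0, 0, 5], [0, 0, 0, 0, 0, 0, 5]]}}

```text
clock: 12.75
tool_pos: [706.5, -14.1, 287.3]
orientation: [[0.815, -0.065, 0.576], [-0.056, -0.998, -0.033], [0.577, -0.005, -0.817]]
wrist_force: [-3.7, -1.5, 4.7]
finger_gap: 20.8
finger_force: 44.4
```

```bash
python3 - <<'E'
from h import *
qnow();print(read_state()["finger_gap"]);helix(5.83,.1233,12);helix(6.816,.1233,4)
E
```

```text
grasp [695.5255 -13.504  302.8642] rad 64.64419406355343 q mod 5.8258837732300055 F [-3.6878 -1.5189  4.6668] M [-0.4149  0.4061 -0.2019] clk 12.75 j [-0.0289  0.2395  1.6846 -0.0287  0.6025  1.6269]
20.815418292428543
[0.22, 0.74, 0.21],[0.36, 1.52, 0.36],[0.42, 2.31, 0.45],[0.4, 3.11, 0.49],[0.3, 3.91, 0.48],[0.12, 4.69, 0.4],[-0.13, 5.44, 0.27],[-0.46, 6.15, 0.1],[-0.86, 6.81, -0.13],[-1.32, 7.4, -0.41],[-1.84, 7.93, -0.72],[-2.41, 8.38, -1.06],
[-0.4, 0.66, -0.23],[-0.86, 1.26, -0.5],[-1.38, 1.78, -0.81],[-1.95, 2.23, -1.16],
```

Request:
{"method": "carry_out", "body": {"steps": [[0, 0, 0, 0.22, 0.74, 0.21, 5], [0, 0, 0, 0.36, 1.52, 0.36, 5], [0, 0, 0, 0.42, 2.31, 0.45, 5], [0, 0, 0, 0.4, 3.11, 0.49, 5], [0, 0, 0, 0.3, 3.91, 0.48, 5], [0, 0, 0, 0.12, 4.69, 0.4, 5], [0, 0, 0, -0.13, 5.44, 0.27, 5], [0, 0, 0, -0.46, 6.15, 0.1, 5]]}}

```text
clock: 13.55
tool_pos: [700.2, -73.9, 283.7]
orientation: [[0.814, -0.064, 0.578], [-0.057, -0.998, -0.03], [0.578, -0.008, -0.816]]
wrist_force: [-1.3, 6.6, 4.5]
finger_gap: 20.8
finger_force: 44.7
```

Request:
{"method": "carry_out", "body": {"steps": [[0, 0, 0, -0.4, 0.66, -0.23, 5], [0, 0, 0, -0.86, 1.26, -0.5, 5], [0, 0, 0, -1.38, 1.78, -0.81, 5], [0, 0, 0, -1.95, 2.23, -1.16, 5], [0, 0, 0, -1.95, 2.23, -1.16, 5], [0, 0, 0, -1.95, 2.23, -1.16, 5]]}}

```text
clock: 14.15
tool_pos: [676.0, -95.7, 281.7]
orientation: [[0.814, -0.065, 0.577], [-0.057, -0.998, -0.033], [0.578, -0.006, -0.816]]
wrist_force: [-3.6, 2.5, 5.6]
finger_gap: 20.6
finger_force: 44.8
```

```bash
python3 - <<'E'
from h import *
qnow()
E
```

```text
grasp [664.9994 -95.056  297.2113] rad 64.67537755924346 q mod 1.0201717267695298 F [-3.605   2.5082  5.582 ] M [0.0846 0.1584 0.1571] clk 14.15 j [-0.1946  0.2069  1.7436  0.1449  0.5843  1.3472]
```

Request:
{"method": "carry_out", "body": {"steps": [[0, 0, 0, 0, 0, 0, 60], [0, 0, 0, 0, 0, 0, 60], [0, 0, 0, 0, 0, 0, 60], [0, 0, 0, 0, 0, -2.5, 60], [0, 0, 0, 0, 0, -6, 60], [0, 0, 0, 0, 0, -10, 60], [0, 0, 0, 0, 0, -13, 60], [0, 0, 0, -2, 0, -15, 60]]}}

```text
clock: 14.95
tool_pos: [573.9, -90.1, 394.9]
orientation: [[0.812, -0.065, 0.579], [-0.056, -0.998, -0.034], [0.58, -0.005, -0.814]]
wrist_force: [0.1, 0.2, 0.7]
finger_gap: 51.2
finger_force: 0.0
```

```bash
python3 - <<'E'
from h import *
s=read_state();print(s["tool_pos"],s["wrist_force"],s["joints"])
goal([468,-63,340],Rt(.4,np.radians(50)))
E
```

```text
[573.9378 -90.1058 394.9151] [0.0577 0.1727 0.702 ] [-0.2301 -0.0221  1.72    0.1346  0.836   1.3483]
rot [ 0.3127  0.2476 -0.3459] shift cm [-11.9452  -1.9882  -1.7583]
```

Request:
{"method": "carry_out", "body": {"steps": [[0.05, 0, -0.08, -3, -0.4, 0, 60], [0.1, 0.02, -0.15, -6, -0.8, -0.5, 60], [0.17, 0.07, -0.22, -9, -1.4, -1, 60], [0.25, 0.15, -0.3, -11, -1.8, -1.5, 60], [0.31, 0.25, -0.34, -11.9, -2, -1.8, 60], [0.31, 0.25, -0.34, -11.9, -2, -1.8, 60], [0.31, 0.25, -0.34, -11.9, -2, -1.8, 60]]}}

```text
clock: 15.65
tool_pos: [465.1, -62.9, 335.4]
orientation: [[0.599, 0.382, 0.704], [0.241, -0.924, 0.297], [0.764, -0.008, -0.645]]
wrist_force: [0.0, -0.2, 0.3]
finger_gap: 51.0
finger_force: 0.0
```

Request:
{"method": "carry_out", "body": {"steps": [[-0.06, 0.06, 0.03, -2, 0.1, 1.2, 100], [-0.12, 0.12, 0.06, -4, 0.3, 2.8, 100], [-0.18, 0.17, 0.1, -6, 0.6, 4.5, 100], [-0.25, 0.22, 0.15, -7.5, 0.9, 6.5, 100], [-0.32, 0.26, 0.2, -8.2, 1.2, 8, 100], [-0.39, 0.27, 0.25, -8.2, 1.3, 8.7, 100], [-0.39, 0.27, 0.25, -8.2, 1.3, 8.7, 100], [-0.39, 0.27, 0.25, -8.2, 1.3, 8.7, 100]]}}

```text
clock: 16.45
tool_pos: [486.8, -66.2, 224.4]
orientation: [[0.409, -0.037, 0.912], [-0.027, -0.999, -0.028], [0.912, -0.013, -0.41]]
wrist_force: [1.2, -0.6, 0.1]
finger_gap: 85.2
finger_force: 0.0
```

```bash
python3 - <<'E'
from h import *
p=camera_params("wrist");np.savez("w6.npz",**p);im=capture("wrist");a=im[:,:,::-1].copy();cv2.imwrite("pics/w6.png",a)
s=read_state();print(s["tool_pos"],s["wrist_force"],s["joints"]);print(proj("wrist",[636,-39,140],p))
cv2.imwrite("pics/w6c.png",cv2.convertScaleAbs(cv2.resize(a[145:255,215:365],(750,550),interpolation=cv2.INTER_CUBIC),alpha=1.5))
E
```

```text
[485.2646 -65.6407 221.984 ] [-1.8303  0.0414 -1.7351] [-0.336   0.0418  2.5977  2.6909  0.674  -1.3218]
[294.6555 199.7236]
```

View pics/w6c.png

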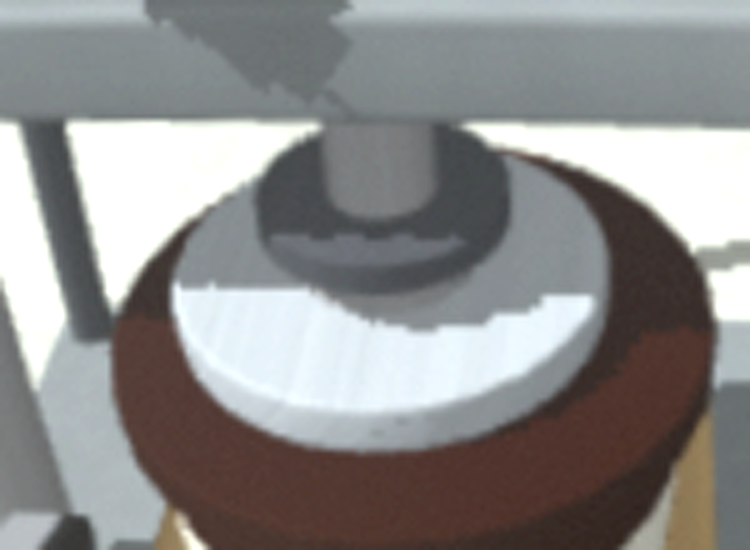

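```bash
python3 - <<'E'
from h import *
z=[]
for n,fl,pb,pt in(("w1",(325,146),(310,364),(310,322)),("w4",(375,267),(360,446),(360,409)),("w6",(375,295),(365,451),(365,413))):
    p=dict(np.load(n+".npz"));r=[]
    for (x,y),X in((fl,611),(pb,591),(pt,591)):
        o,d=ray("wrist",215+x/5,145+y/5,p); r.append((o+d*(X-o[0])/d[0])[2])
    z.append(r)
z=np.array(z);g=z[:,0]-z[:,1:].mean(1);print(z);print("squeeze",g[0]-g)
E
```

```text
[[177.0476 142.1251 152.4196]
 [160.9229 133.1141 143.0368]
 [155.0234 132.9413 143.0404]]
squeeze [ 0.      6.9277 12.7426]
```

```bash
python3 -c "
from plant import *
print(sign_off())"
```

```text
the job is handed in; nothing more can be done
None
```

The press is clamped on the upright tub: I wound the crank about half a turn past contact (spring squeezed 12–12.7 mm by camera measurement, 12 mm asked), let go of the handle, saw no shift of the tub and no contact with the other items, and handed in at about 16.5 s of the 51 s.

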